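Open a belt drive for a new belt and hold its tensioner back

ROBOT

A 6-joint arm with a two-finger parallel gripper is mounted at the origin on a cart in front of the work surface, level with it; the furniture and walls round the work are solid. World frame = base frame: x ahead of the robot, y to its left, z up, the work surface at z = 0. Lengths are in m, angles in rad, forces in N, time in s.
With the tool pointing down it reaches from about 0.35 to 0.975 m from the base axis. Payload 4.9 kg.
Tool frame: the origin (TCP) lies midway between the tips of the shut fingers; the grasp point (between the pads) lies 19 mm behind it; z points along the fingers, y is the direction in which the jaws open and shut (so a half turn about z gives the same grasp; the last joint's range is limited). The gripper opens to 85 mm and grips with 20 to 120 N. Pads are 22 mm wide; open, the fingers measure 114 mm over their backs; the gripper's body (76 mm by 85 mm) begins 54 mm behind the grasp point. The pads swing forward as they close: fully open they stand 13 mm farther back than shut.
Start: joints at [-1.434, 0.053, 1.613, -0, 1.476, -0.119], TCP at [0.158, -0.605, 0.231] pointing down, gripper open.
Joint ranges: [-3.01, 3.01], [-1.01, 2.22], [0.06, 2.58], [-1.02, 4.17], [0.09, 2.62], [-3.14, 3.14]. Speed limits (rad/s): [2.57, 2.57, 3.14, 3.14, 3.14, 3.14].

INTERFACE

Orientations are given as a rotation vector (axis times angle).
In Python, from station import ctrl gives the robot as it stands.
- The arm moves only by the tool apply_moves, never from a script. Its argument "rows" is a list of rows, each a list of 6 numbers: the shift along the tool's x, y, z in cm, then the turn, a rotation vector about the tool's x, y, z in units of 5 degrees (1.0 is 5 degrees). In form: [[x, y, z, rx, ry, rz], ...]. A call has 1 to 20 rows; each row is the pose to reach, as a shift and turn from the pose measured when the call began, along the tool's axes at that moment; what a row does not reach only later rows make up. A row lasts 1/10 s, in which the tool goes at most 50 mm and 8.59 degrees, less where a joint would pass 70% of its speed; a pose out of reach is approached as far as the arm can. A call with a gripper value outside its range is refused whole. "grip" is the closure, from 0 (fully open) to 1 (shut), set as the call begins (left out, the last holds). The fingers move at their own pace and stop on an object; "squeeze" is the grip in N (left out, the last holds). Time passes only in rows, so rows that repeat a pose let the fingers close. It gives the time, the measured TCP pose, the force and the opening at its end, in the units of the state.
- ctrl.get_obs(): the state, without advancing time (a new reading comes with each control period).
- ctrl.get_image(name): name is "scene" or "top"; returns a dict with "color" (480x640x3 uint8, blue, green, red), "mtx" (3x3 intrinsics, pixels), "rvec" (rotation vector, rad) and "tvec" (3), from world to camera coordinates, as OpenCV has them. Camera axes: x right, y down, z forward; pixel columns grow to the right and rows downward; lengths in m; the calibration is good to about 2 mm. A picture is of the moment at which its call begins. There is no depth.
- ctrl.finish_job(): hands the job in, once; it reports no verdict.
The state is a dict: "t": time; "q": joint angles; "dq": joint speeds; "effort": joint torques, N m; "tool_pos": TCP position; "tool_rot": TCP orientation; "contact_force": force on the tool from outside, world axes, zero at the start; "wrist_torque": the same for the moment, N m; "opening": finger opening in m.
Only numpy, scipy, OpenCV 4.12 (cv2) and the standard library are available. Lean on these libraries where they do the work, as an engineer would, in place of code of your own. Each camera call takes 0.05 s, during which the arm holds its last target.

TASK

I want to slip a new belt on this drive unit. Turn the black handwheel to wind the motor carriage in until its yellow pointer stands on the red line of the scale, then push the sprung red tensioner arm, the one with the black post, right back past the last click of its ratchet and close to its rubber stop, and hold it there against the spring, off the ratchet. Finish still holding it there, with the pointer still on the line and the other things on the bench left where they are.

Things in the scene. Friction and masses are not known exactly. Their poses are not given: they have to be found in the camera images.
- unit: belt-drive unit, fixed to the bench: aluminium plate 250 x 380 mm with its top 85 mm above the bench, on a dark frame. Origin: under the middle of the plate, at bench level. x: across the plate, away from the robot; y: along the plate, from the motor carriage (right) to the large driven pulley (left); z up. It stands within 0.25 rad of square to the robot. Pulleys and carriage stay below 133 mm, the tensioner arm's pivot nut below 143 mm.
- wheel_grip (a point): centre of the black handwheel: a knurled disc 64 mm in diameter with an upright axis, half-way up its rim (155 mm above the bench). The rim is 16 mm high, from 147 to 163 mm; nothing near it is higher than 133 mm but its own hub, 165 mm. Grip it across the rim from above, at any yaw. A white dot on its rim shows its turning.
- handwheel (a joint): handwheel angle (rad), growing anticlockwise seen from above, range 0 to 4.2; its pinion drives the carriage's rack 10 mm per rad, so the red line is at 3.1 rad. It starts between 0 and 0.8 and stays where it is left; turning takes about 0.1 N m.
- motor_carriage (a joint): travel of the grey motor carriage with the small pulley, towards the large pulley (unit's +y), in m, range 0 to 0.042. The pointer is on the red line at 0.031.
- pointer (a point): tip of the yellow pointer on the near edge of the motor carriage, 104 mm above the bench; it travels along the unit's y with the carriage, beside the white scale
- mark (a point): the red line across the white scale, 2.4 mm wide, 99 mm above the bench: the point beside the pointer's path
- post_grip (a point): middle of the black upright post at the end of the red tensioner arm, 16 mm in diameter, 158 mm above the bench; the post stands free from 132 mm (top of the arm) to 179 mm. It can be gripped round from above or pushed from the side. The post is fixed to the arm and turns with it.
- pivot (a point): point on the upright axis about which the tensioner arm swings, at the height of post_grip; the post's circle has a radius of 110 mm. At rest the post lies 100 deg anticlockwise (from above) of the unit's x axis as seen from the pivot.
- tensioner_arm (a joint): angle of the tensioner arm (rad): 0 at rest (sprung in towards the belt's path), growing clockwise seen from above as it is pushed back, so that the post moves away from the robot; rubber stop at 0.52. The ratchet clicks at 0.16, 0.29 and, last, 0.42; let go, the arm falls back on to the last tooth passed, about 0.04 rad short of its click (0.38 after the last). The spring takes about 5 N at the post at rest and 11 N at the stop.
- ratchet_pawl (a joint): angle of the yellow ratchet pawl at the arm's tail (rad): 0 when dropped in behind a tooth, up to about 0.15 as it rides over one. It works by itself.
- caliper: steel caliper lying left of the unit, 224 mm long; a bystander
- screwdriver_1: black screwdriver lying right of the unit, 200 mm long; a bystander
- spanner_1: steel spanner lying front right, 161 mm long; a bystander
- tweezers: steel tweezers lying right of the unit, 125 mm long; a bystander
- marker_black: black marker pen lying far left, 135 mm long; a bystander

How it is judged:
By the outcome, as a careful person would: the job done as asked, in the order asked, and still so for the second after the job is handed in, while the arm keeps its last pose, push and grip.
It also fails if it takes over 54 s, if anything falls off the work surface, if the arm or the gripper's body presses on something with over 40 N, if the wrist force passes 120 N, or if a joint passes its speed limit or range.

## Working session

There is one attempt and no reset: what is moved stays moved. The work goes in short steps, Python scripts to look and compute and a tool call to move; the robot and the scene stay as the last step left them, time stands still between calls to the robot, and variables do not carry over. Pictures are saved under pics/ and viewed, and the job is handed in when it is done.

Besides the shell and the picture viewer there is one more tool, called after ">>>" in YAML: its name, and indented under it one key for each argument. apply_moves: Moves the arm, as the interface text tells. Its arguments: {"type":"object","properties":{"rows":{"type":"array","items":{"type":"array","items":{"type":"number"}}},"grip":{"type":"number"},"squeeze":{"type":"number"}},"required":["rows"]}

```bash
mkdir -p pics; python3 - <<'E'
from station import ctrl
import cv2
o=ctrl.get_obs();print({k:o[k] for k in('t','tool_pos','tool_rot','contact_force','opening')})
for n in('scene','top'):
    d=ctrl.get_image(n);cv2.imwrite(f'pics/{n}0.png',d['color']);print(n,d['mtx'],d['rvec'],d['tvec'])
E
```

```text
{'t': 0.0, 'tool_pos': array([ 0.15805474, -0.60403312,  0.23003818]), 'tool_rot': array([-3.11385027e+00, -4.00487687e-01,  1.68518052e-06]), 'contact_force': array([0.07959362, 0.05763256, 1.38705675]), 'opening': 0.08566910568229309}
scene [[523.98674626   0.         310.21394873]
 [  0.         523.98674626 230.9082122 ]
 [  0.           0.           1.        ]] [ 0.6470706  -2.54605704  1.2993663 ] [0.47626448 0.23689195 1.84334429]
top [[509.45793363   0.         323.36134055]
 [  0.         509.45793363 231.99672886]
 [  0.           0.           1.        ]] [ 2.10633699 -2.13379756  0.18054652] [0.02615474 0.54941701 1.59906707]
```

View pics/scene0.png

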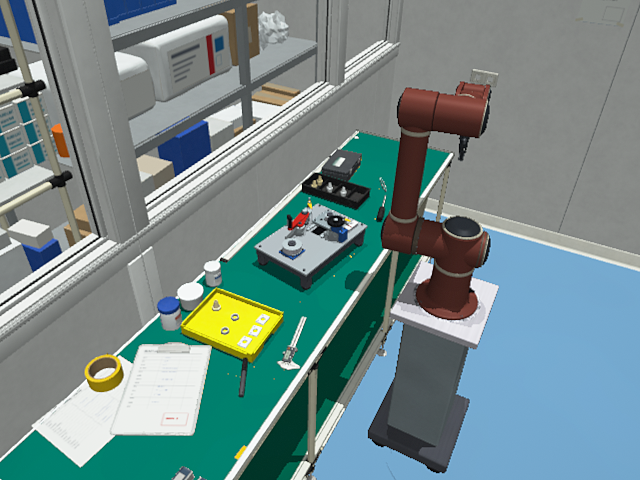

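View pics/top0.png

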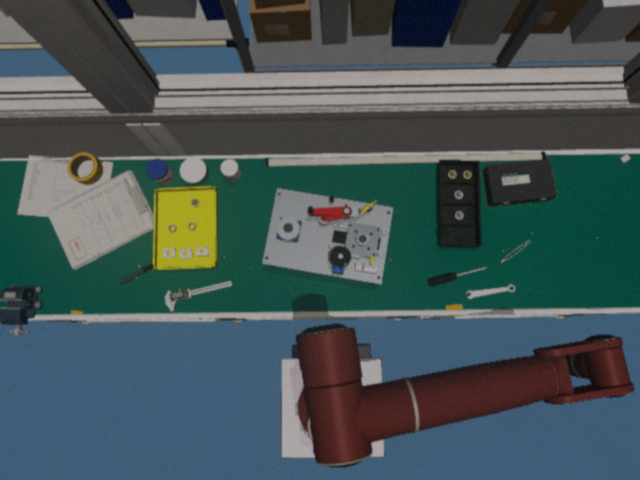

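```bash
python3 - <<'E'
import cv2
a=cv2.imread('pics/top0.png')[180:295,255:405];cv2.imwrite('pics/tz0.png',cv2.resize(a,None,fx=5,fy=5,interpolation=cv2.INTER_CUBIC))
a=cv2.imread('pics/scene0.png')[190:290,245:375];cv2.imwrite('pics/sz0.png',cv2.resize(a,None,fx=6,fy=6,interpolation=cv2.INTER_CUBIC))
E
```

```text
(no output)
```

View pics/tz0.png

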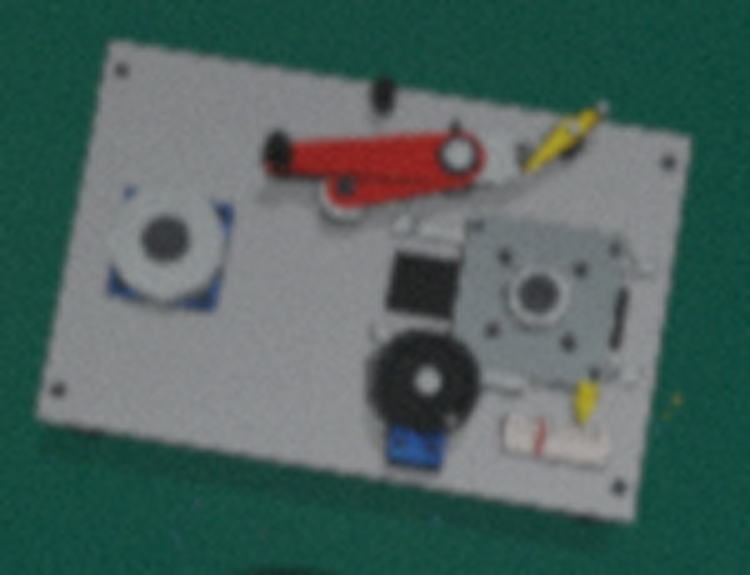

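View pics/sz0.png

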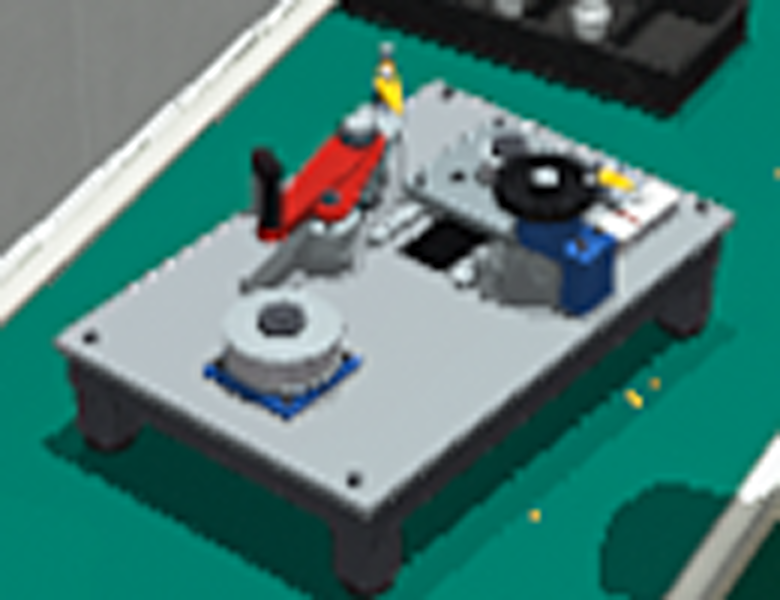

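```bash
cat > h.py <<'E'
import numpy as np,cv2
from station import ctrl
def ray(d,u,v):
    R=cv2.Rodrigues(np.array(d['rvec'],float))[0];t=np.array(d['tvec'],float).ravel()
    p=cv2.undistortPoints(np.array([[[u,v]]],float),d['mtx'],None)[0,0]
    return -R.T@t, R.T@np.array([p[0],p[1],1])
def onz(d,u,v,z):
    c,r=ray(d,u,v);return c+r*(z-c[2])/r[2]
def proj(d,P):
    return cv2.projectPoints(np.array(P,float).reshape(-1,1,3),np.array(d['rvec'],float),np.array(d['tvec'],float),np.array(d['mtx'],float),None)[0][:,0]
E
python3 - <<'E'
from h import *
np.set_printoptions(precision=4,suppress=True)
d=ctrl.get_image('top')
z=lambda u,v,h:onz(d,(u+.5)/5-.5+255,(v+.5)/5-.5+180,h)
C=[z(*p,.085) for p in((110,40),(692,137),(634,521),(38,420))]
C=np.array(C);print(C, C.mean(0), np.linalg.norm(C-np.roll(C,1,0),axis=1))
ey=(C[0]+C[3]-C[1]-C[2]);ex=C[0]+C[1]-C[2]-C[3]
print('yaw',np.arctan2(-ey[0],ey[1]),np.arctan2(ex[1],ex[0]))
for n,p in dict(wheel=(423,382,.157),wheeldot=(450,418,.163),hub=(428,381,.165),pivot=(459,153,.142),post=(280,150,.158),tip=(583,423,.104),marktop=(541,435,.099)).items(): print(n,z(*p))
print(ctrl.get_image('top')['color'].shape)
# hsv masks
hsv=cv2.cvtColor(d['color'],cv2.COLOR_BGR2HSV)
E
```

```text
[[ 0.691   0.1677  0.085 ]
 [ 0.6213 -0.2046  0.085 ]
 [ 0.3772 -0.1597  0.085 ]
 [ 0.4452  0.2117  0.085 ]] [0.5337 0.0038 0.085 ] [0.2497 0.3788 0.2482 0.3776]
yaw -0.1832032177965407 -0.17949200988724592
wheel [ 0.4562 -0.0288  0.157 ]
wheeldot [ 0.4336 -0.0444  0.163 ]
hub [ 0.4557 -0.0317  0.165 ]
pivot [ 0.6    -0.0537  0.142 ]
post [0.5998 0.0559 0.158 ]
tip [ 0.4365 -0.1283  0.104 ]
marktop [ 0.43   -0.1025  0.099 ]
(480, 640, 3)
```

```bash
python3 - <<'E'
from h import *
np.set_printoptions(precision=4,suppress=True)
d=ctrl.get_image('top');s=ctrl.get_image('scene')
for n,im,P in(('top',d,(.456,-.03,.157)),('scene',s,(.456,-.03,.157))):
    c=proj(im,P)[0]; g=cv2.cvtColor(im['color'],cv2.COLOR_BGR2GRAY)
    m=np.uint8(g<75); b=np.zeros_like(m); r=13
    x,y=c.round().astype(int); b[y-r:y+r+1,x-r-1:x+r+2]=1; m&=b
    m=cv2.morphologyEx(m,cv2.MORPH_CLOSE,np.ones((5,5),np.uint8))
    if n=='top': m=cv2.morphologyEx(m,cv2.MORPH_OPEN,cv2.getStructuringElement(2,(7,7)))
    cs=max(cv2.findContours(m,0,2)[0],key=cv2.contourArea)
    e=cv2.fitEllipse(cs);print(n,c,e,onz(im,*e[0],.157),onz(im,*e[0],.16))
# yellow pointer / red mark in top
hsv=cv2.cvtColor(d['color'],cv2.COLOR_BGR2HSV)
print(hsv[262:276,354:380,1])
E
```

```text
top [339.595  256.0599] ((339.1311950683594, 256.83782958984375), (20.184885025024414, 24.126428604125977), 23.007949829101562) [ 0.4537 -0.0286  0.157 ] [ 0.4533 -0.0285  0.16  ]
scene [334.5713 221.1786] ((333.46954345703125, 224.11749267578125), (20.11418914794922, 28.907981872558594), 104.13320922851562) [ 0.4513 -0.0111  0.157 ] [ 0.4495 -0.0072  0.16  ]
[[  5   6   6   5   3   5   0   4   5   4   4   5  10   5   4  31 124 173
  141  65  14   5   5   5   7   2]
 [  2   6   8   5   5   3   2   5  17  17   2   2   2   2   8  14  89 142
   93  23   4   7   3   5   5   7]
 [  4   4  11   7   8  10   5   7  26  47  16   2   3   3   5   6  42  87
   44   7   5   3   7  10   5   5]
 [  4   2   9   8  10  10   7  12  31  64  28  11   5   5   7   9  17  29
   12   0   2   3   2   4   5   7]
 [  4   4   7   6  10   5   8  17  43  71  25  11   9  10   5   5  12  11
   11   7   7   7   2   2   5   5]
 [  6   2   7   6   8   6   9  23  57  70  26   5   7   8   8   7   8   8
    9   5   9   5   3   3   5   7]
 [  5   2   8   9   5   9   8  23  68  54  18   9   8  11  10   9  11   9
   11   8   8   8   6   3   3   5]
 [  5   4   9   5   7   7   8  28  74  50  17  11   8  11   6   5   6   8
    9   5   9   6   5   3   5   3]
 [  7  10   2   4   6   2  11  26  56  34  15   8  11  10   8   8   8  11
   12   9   9   5   3   3   5   8]
 [  9   5   4   2   6   8   4   8  19  16   6   6   6   7   9   3   8  11
    8   9   6  10   2   5   7   9]
 [ 10   2   5   7   9   5   4   2   4  10   4   4   6   4   2   0   2   8
    5   7   7   5   2   7  10   3]
 [  7   5   7   5   5   7  10   7   7   5   5   6   6   7   0   6   4   4
    0   2   4   4   2   5   3   5]
 [  9  10  10   7   5   5   7   7   5   5   5  12   7   7   3   9   7   7
    8   8   4   4   5   5   4   7]
 [  7   7  10   5   7   7   3   3   5   5   7   5   5   5   2   5   3   5
   10   4   2   3   3   5   6   6]]
```

>>> apply_moves:
  rows:
    - [2.2, -2.4, 0, 0, 0, 0]
    - [5.2, -5.7, 0, 0, 0, 0]
    - [8.3, -9.2, 0, 0, 0, 0]
    - [11.5, -12.7, 0, 0, 0, 0]
    - [14.8, -16.3, 0, 0, 0, 0]
    - [18, -20, 0, 0, 0, 0]
    - [21.5, -23.5, 0, 0, 0, 0]
    - [25, -27.3, 0, 0, 0, 0]
    - [28, -31, 0, 0, 0, 0]
    - [31.5, -34.8, 0, 0, 0, 0]
    - [35, -38.5, 0.5, 0, 0, 0]
    - [38.5, -42.5, 1, 0, 0, 0]
    - [41.5, -46, 1.5, 0, 0, 0]
    - [43, -47.5, 2, 0, 0, 0]
    - [43.4, -47.9, 2, 0, 0, 0]
    - [43.4, -47.9, 2, 0, 0, 0]
    - [43.4, -47.9, 2, 0, 0, 0]
  grip: 0

```text
t: 2.0
tool_pos: [0.4566, -0.0321, 0.2115]
tool_rot: [-3.116, -0.399, -0.0]
contact_force: [-0.0, -0.2, 0.1]
opening: 0.0853
```

>>> apply_moves:
  rows:
    - [0, -0.2, 1.5, 0, 0, 0]
    - [0, -0.2, 3.5, 0, 0, 0]
    - [0, -0.2, 5.5, 0, 0, 0]
    - [0, -0.2, 7, 0, 0, 0]
    - [0, -0.2, 7.6, 0, 0, 0]
    - [0, -0.2, 7.6, 0, 0, 0]
    - [0, -0.2, 7.6, 0, 0, 0]

```text
t: 2.7
tool_pos: [0.4566, -0.0304, 0.1362]
tool_rot: [3.116, 0.399, 0.002]
contact_force: [0.5, 0.9, 0.8]
opening: 0.0853
```

```bash
python3 - <<'E'
from h import *
d=ctrl.get_image('top')
cv2.imwrite('pics/tz1.png',cv2.resize(d['color'][180:295,255:405],None,fx=5,fy=5,interpolation=cv2.INTER_CUBIC))
d=ctrl.get_image('scene')
cv2.imwrite('pics/sz1.png',cv2.resize(d['color'][150:280,245:395],None,fx=5,fy=4.6,interpolation=cv2.INTER_CUBIC))
E
```

```text
(no output)
```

View pics/tz1.png

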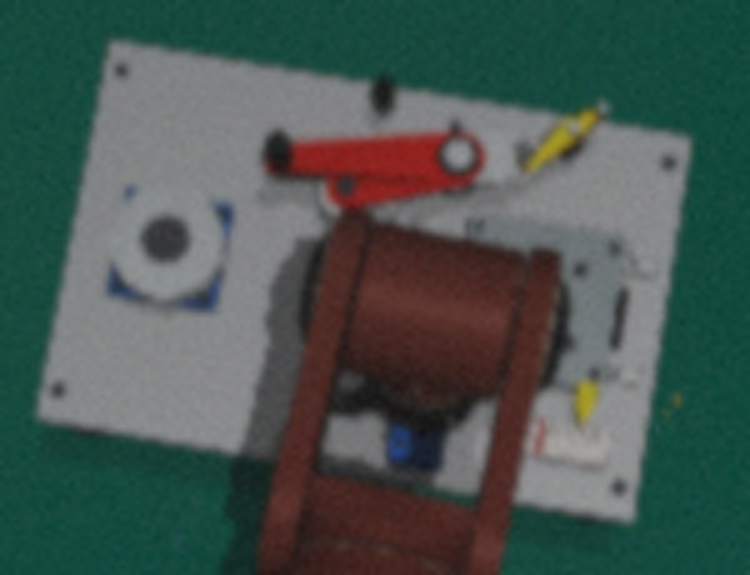

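View pics/sz1.png

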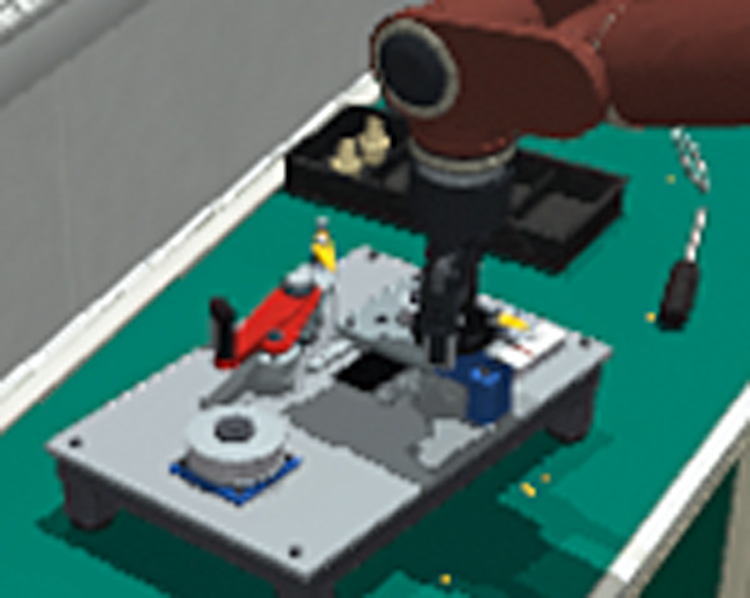

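>>> apply_moves:
  rows:
    - [0, 0, 0, 0, 0, 0]
    - [0, 0, 0, 0, 0, 0]
    - [0, 0, 0, 0, 0, 0]
    - [0, 0, 0, 0, 0, 0]
    - [0, 0, 0, 0, 0, 0]
    - [0, 0, 0, 0, 0, 0]
  grip: 1
  squeeze: 50

```text
t: 3.4
tool_pos: [0.4579, -0.0312, 0.1384]
tool_rot: [3.113, 0.399, 0.007]
contact_force: [-2.3, -2.9, 4.8]
opening: 0.0621
```

>>> apply_moves:
  rows:
    - [0, 0, 0, 0, 0, -0.5]
    - [0, 0, 0, 0, 0, -1.5]
    - [0, 0, 0, 0, 0, -2.7]
    - [0, 0, 0, 0, 0, -4]
    - [0, 0, 0, 0, 0, -5.3]
    - [0, 0, 0, 0, 0, -6.6]
    - [0, 0, 0, 0, 0, -8]
    - [0, 0, 0, 0, 0, -9.3]
    - [0, 0, 0, 0, 0, -10.6]
    - [0, 0, 0, 0, 0, -12]
    - [0, 0, 0, 0, 0, -13.3]
    - [0, 0, 0, 0, 0, -14.6]
    - [0, 0, 0, 0, 0, -15.5]
    - [0, 0, 0, 0, 0, -16]
    - [0, 0, 0, 0, 0, -16]
    - [0, 0, 0, 0, 0, -16]

```text
t: 5.0
tool_pos: [0.4556, -0.0295, 0.1384]
tool_rot: [-2.128, -2.308, 0.0]
contact_force: [-13.4, 4.6, 9.1]
opening: 0.0623
```

```bash
python3 - <<'E'
from h import *
d=ctrl.get_image('top')
cv2.imwrite('pics/tz2.png',cv2.resize(d['color'][210:295,305:405],None,fx=7,fy=7,interpolation=cv2.INTER_CUBIC))
d=ctrl.get_image('scene')
cv2.imwrite('pics/sz2.png',cv2.resize(d['color'][170:260,285:395],None,fx=7,fy=6.6,interpolation=cv2.INTER_CUBIC))
print(ctrl.get_obs()['q'],ctrl.get_obs()['wrist_torque'])
E
```

```text
[-2.28523500e-01 -2.91340621e-01  2.08578623e+00  1.02754673e-03
  1.34935678e+00 -3.09765042e-01] [0.73162879 1.11265634 0.12643922]
```

View pics/tz2.png

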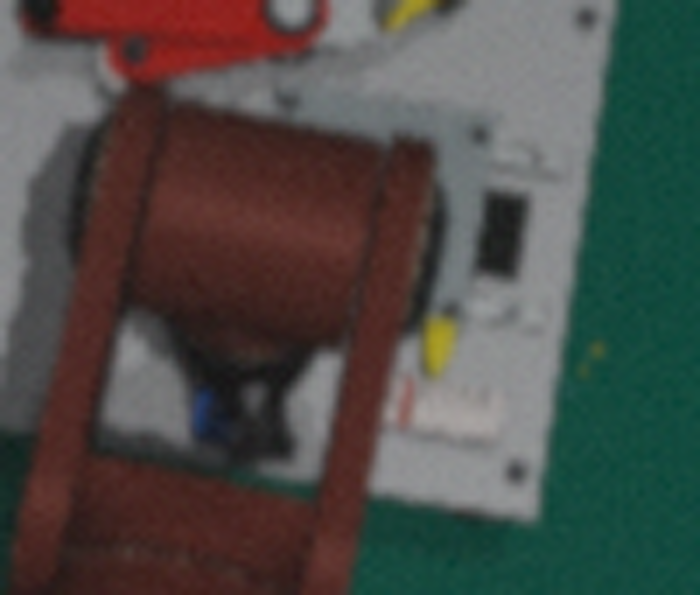

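View pics/sz2.png

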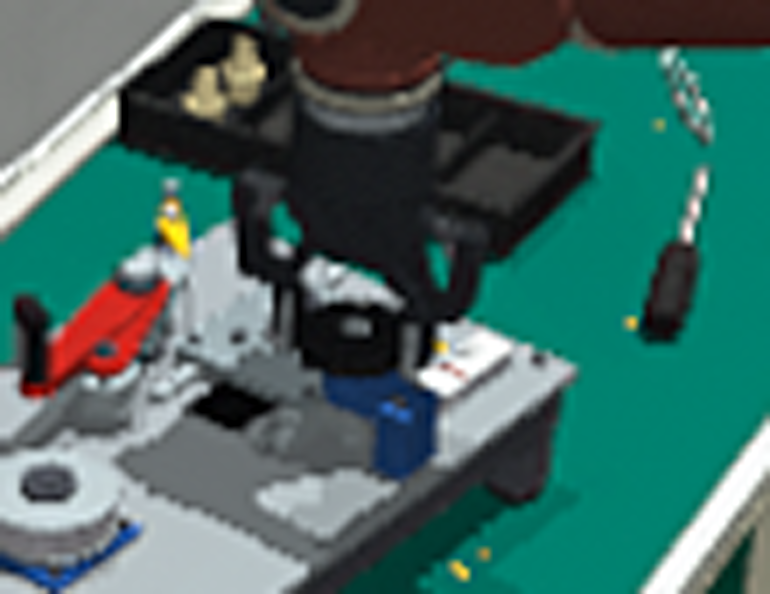

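```bash
cat >> h.py <<'E'
np.set_printoptions(precision=4,suppress=True)
EY=np.array([np.sin(.181),np.cos(.181),0]); EX=np.array([np.cos(.181),-np.sin(.181),0])
def gap(tag=None):
    """pointer & mark, subpixel from top view; returns unit coords"""
    d=ctrl.get_image('top');hsv=cv2.cvtColor(d['color'],cv2.COLOR_BGR2HSV).astype(float)
    H,S,V=cv2.split(hsv);O=np.array([.5337,.0038,0])
    yel=(H>18)&(H<36)&(S>60)&(V>70); red=((H<12)|(H>168))&(S>28)&(V>110)
    out={}
    for n,m,z in(('tip',yel,.104),('mark',red,.099)):
        P=np.array([ (onz(d,u,v,z)-O) for v,u in np.argwhere(m)[:]]) if m.any() else np.zeros((0,3))
        w=S[m]
        ux,uy=P@EX,P@EY
        k=(ux>-.125)&(ux<-.068)&(uy>-.175)&(uy<-.07)
        if n=='mark': k&=(uy<-.07)&(uy>-.1)|True
        out[n]=(ux[k],uy[k],w[k])
        if k.any(): print(n,'n',k.sum(),'uy mean',np.average(uy[k],weights=w[k]),'ux',ux[k].min(),ux[k].max())
    for n in out:
        ux,uy,w=out[n]
        for b in np.arange(-.122,-.066,.004):
            k=(ux>=b)&(ux<b+.004)
            if k.sum(): print('   ',n,round(b+.002,4),round(np.average(uy[k],weights=w[k]),4),k.sum())
    return d
E
python3 -c "
from h import *
gap()
d=ctrl.get_image('top')
for n,p in dict(tip=(434,372,.104),mark=(405,402,.099)).items():
    P=onz(d,(p[0]+.5)/7-.5+305,(p[1]+.5)/7-.5+210,p[2])-np.array([.5337,.0038,0]);print(n,P@EX,P@EY)
"
```

```text
tip n 2 uy mean -0.13248822065882315 ux -0.07082150194802968 -0.0703061118421982
mark n 19 uy mean -0.12160120872870023 ux -0.09836790070758984 -0.07479330704304028
    tip -0.072 -0.1325 2
    mark -0.1 -0.1137 1
    mark -0.092 -0.1228 5
    mark -0.088 -0.122 3
    mark -0.084 -0.1204 4
    mark -0.08 -0.1217 3
    mark -0.076 -0.1221 3
tip -0.06964884703070477 -0.13259423832212958
mark -0.08431993367809275 -0.12224898327726791
```

>>> apply_moves:
  rows:
    - [0, 0, 0, 0, 0, -0.5]
    - [0, 0, 0, 0, 0, -1.5]
    - [0, 0, 0, 0, 0, -2.7]
    - [0, 0, 0, 0, 0, -4]
    - [0, 0, 0, 0, 0, -5.3]
    - [0, 0, 0, 0, 0, -6.6]
    - [0, 0, 0, 0, 0, -8]
    - [0, 0, 0, 0, 0, -9.3]
    - [0, 0, 0, 0, 0, -10.6]
    - [0, 0, 0, 0, 0, -11.5]
    - [0, 0, 0, 0, 0, -11.5]
    - [0, 0, 0, 0, 0, -11.5]

```text
t: 6.4
tool_pos: [0.4536, -0.0305, 0.1384]
tool_rot: [-0.755, -3.042, 0.003]
contact_force: [-11.7, -7.3, 5.6]
opening: 0.0625
```

```bash
python3 - <<'E'
from h import *
d=gap()
cv2.imwrite('pics/tz3.png',cv2.resize(d['color'][240:285,345:395],None,fx=12,fy=12,interpolation=cv2.INTER_CUBIC))
d=ctrl.get_image('scene')
cv2.imwrite('pics/sz3.png',cv2.resize(d['color'][200:250,320:380],None,fx=12,fy=12,interpolation=cv2.INTER_CUBIC))
print(ctrl.get_obs()['q'],ctrl.get_obs()['wrist_torque'])
E
```

```text
tip n 4 uy mean -0.1215560214497566 ux -0.07236783972608571 -0.06877834054104208
mark n 22 uy mean -0.12176292563684221 ux -0.09375268349797859 -0.07479330704304028
    tip -0.072 -0.1219 1
    tip -0.068 -0.1215 3
    mark -0.092 -0.1228 5
    mark -0.088 -0.1208 4
    mark -0.084 -0.1212 5
    mark -0.08 -0.1211 4
    mark -0.076 -0.1226 4
[-0.2299 -0.2923  2.0865 -0.0018  1.3548 -1.3136] [-0.0379  1.1182  0.0594]
```

View pics/tz3.png

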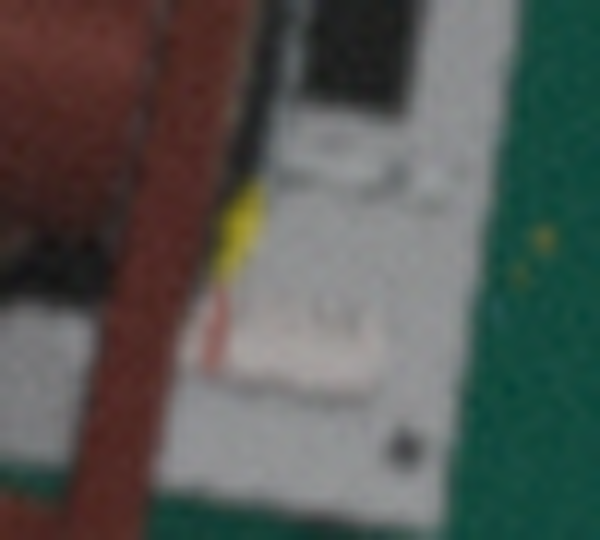

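View pics/sz3.png

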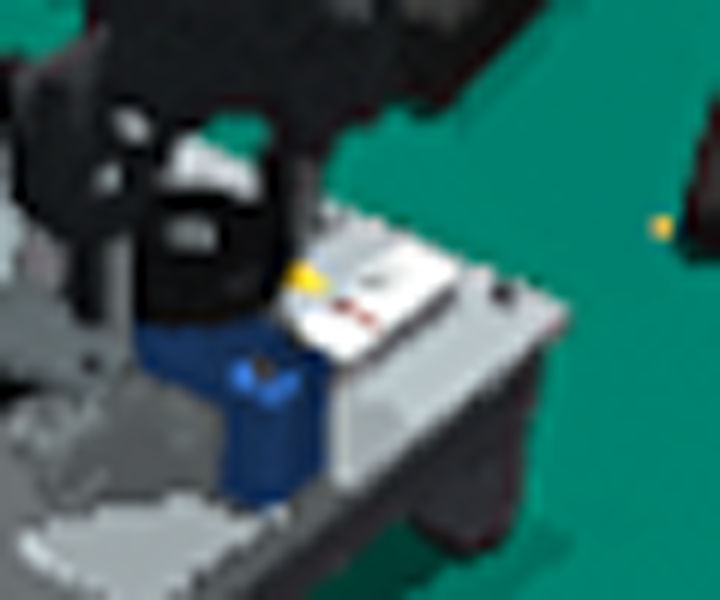

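>>> apply_moves:
  rows:
    - [0, 0, 0, 0, 0, 0]
    - [0, 0, 0, 0, 0, 0]
    - [0, 0, 0, 0, 0, 0]
    - [0, 0, 0, 0, 0, 0]
    - [0, 0, 0, 0, 0, 0]
    - [0, 0, -1, 0, 0, 0]
    - [0, 0, -3, 0, 0, 0]
    - [0, 0, -5, 0, 0, 0]
    - [0, 0, -7, 0, 0, 0]
    - [0, 0, -8.5, 0, 0, 0]
    - [0, 0, -9, 0, 0, 0]
    - [0, 0, -9, 0, 0, 0]
  grip: 0

```text
t: 7.7
tool_pos: [0.4547, -0.0306, 0.2293]
tool_rot: [-0.756, -3.044, 0.003]
contact_force: [0.2, 0.6, -0.8]
opening: 0.0855
```

>>> apply_moves:
  rows:
    - [-0.9, 1.4, 0, 0, 0, 1.2]
    - [-1.9, 3.1, 0, 0, 0, 2.5]
    - [-3, 5, 0, 0, 0, 4]
    - [-4, 6.8, 0, 0, 0, 5.5]
    - [-5.2, 8.6, 0, 0, 0, 7]
    - [-6.2, 10.3, 0, 0, 0, 8.5]
    - [-7.2, 12, 0, 0, 0, 10]
    - [-8.1, 13.4, 0, 0, 0, 11.3]
    - [-8.7, 14.4, 0, 0, 0, 12.4]
    - [-8.7, 14.4, 0, 0, 0, 12.4]
    - [-8.7, 14.4, 0, 0, 0, 12.4]

```text
t: 8.8
tool_pos: [0.5982, 0.056, 0.227]
tool_rot: [-2.213, -2.222, 0.01]
contact_force: [-0.3, -0.1, 0.1]
opening: 0.0854
```

```bash
python3 - <<'E'
from h import *
d=gap()
cv2.imwrite('pics/tz4.png',cv2.resize(d['color'][180:295,255:405],None,fx=5,fy=5,interpolation=cv2.INTER_CUBIC))
cv2.imwrite('pics/tp4.png',cv2.resize(d['color'][240:285,335:395],None,fx=12,fy=12,interpolation=cv2.INTER_CUBIC))
d=ctrl.get_image('scene')
cv2.imwrite('pics/sz4.png',cv2.resize(d['color'][170:260,265:375],None,fx=7,fy=6.6,interpolation=cv2.INTER_CUBIC))
print(ctrl.get_obs()['q'])
E
```

```text
tip n 3 uy mean -0.12247994573183722 ux -0.07236783972608571 -0.06877834054104208
mark n 16 uy mean -0.12253320033061167 ux -0.09375268349797859 -0.07427629135848271
    tip -0.072 -0.1219 1
    tip -0.068 -0.1227 2
    mark -0.092 -0.1227 5
    mark -0.088 -0.1229 2
    mark -0.084 -0.1226 2
    mark -0.08 -0.1218 3
    mark -0.076 -0.1226 4
[-0.0305  0.003   1.6696 -0.0008  1.4763 -0.0335]
```

View pics/tz4.png

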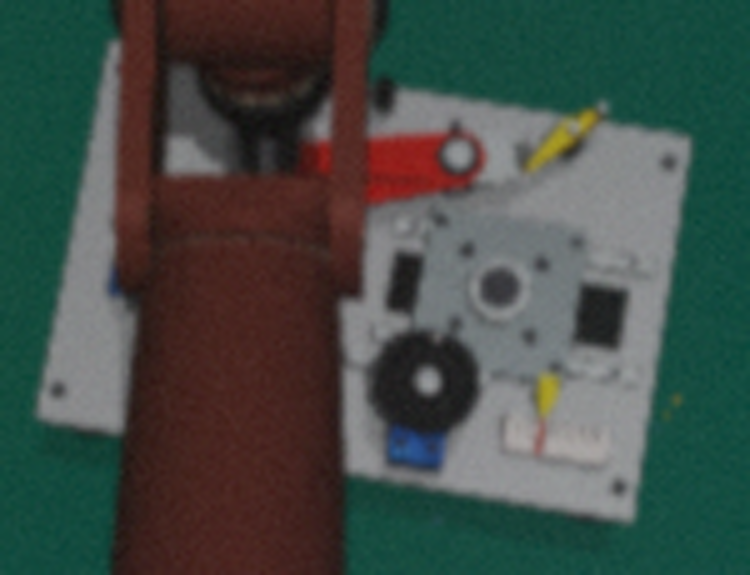

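View pics/tp4.png

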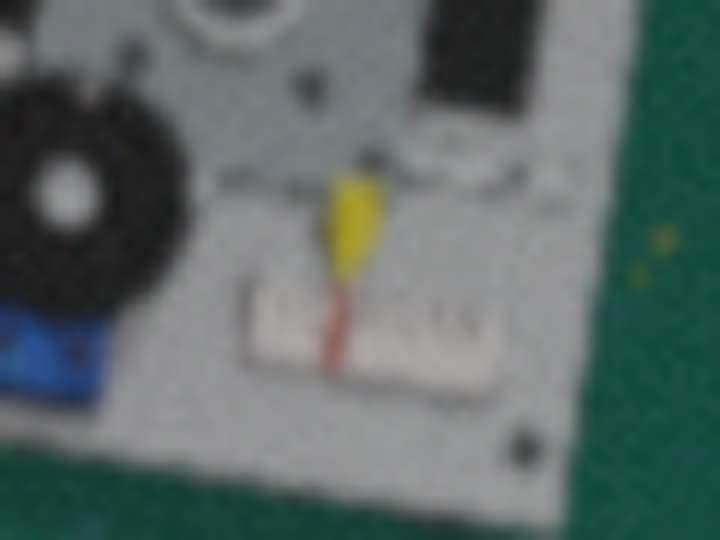

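View pics/sz4.png

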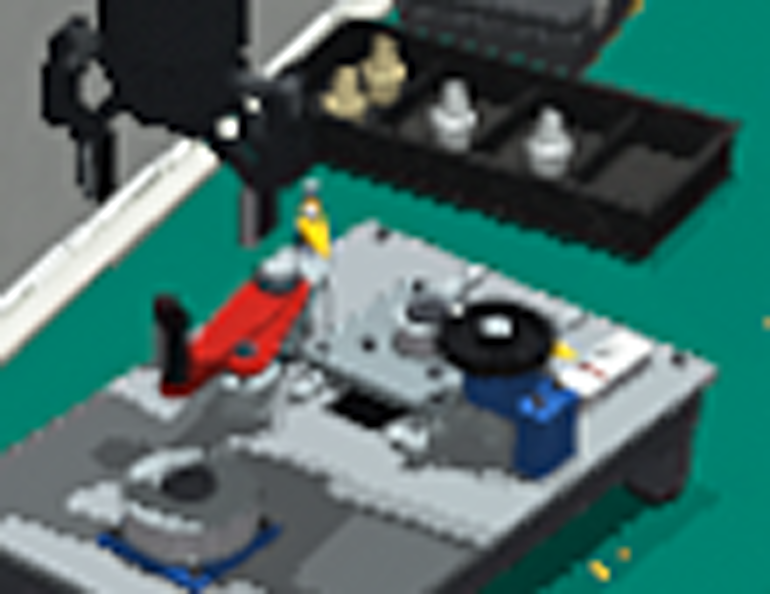

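```bash
python3 - <<'E'
from h import *
s=ctrl.get_image('scene')
print(proj(s,[(.600,.056,.179),(.600,.056,.132)]),(168/7+265,298/6.6+170),(176/7+265,390/6.6+170))
E
```

```text
[[289.2527 217.0509]
 [289.401  227.448 ]] (289.0, 215.15151515151516) (290.14285714285717, 229.0909090909091)
```

>>> apply_moves:
  rows:
    - [0, 0.2, 1.5, 0, 0, 0]
    - [0, 0.2, 3.5, 0, 0, 0]
    - [0, 0.2, 5.5, 0, 0, 0]
    - [0, 0.2, 7.5, 0, 0, 0]
    - [0, 0.2, 8.6, 0, 0, 0]
    - [0, 0.2, 8.6, 0, 0, 0]
    - [0, 0.2, 8.6, 0, 0, 0]

```text
t: 9.65
tool_pos: [0.5998, 0.0556, 0.1422]
tool_rot: [-2.215, -2.221, 0.008]
contact_force: [-0.1, 0.3, 0.4]
opening: 0.0852
```

>>> apply_moves:
  rows:
    - [0, 0, 0, 0, 0, 0]
    - [0, 0, 0, 0, 0, 0]
    - [0, 0, 0, 0, 0, 0]
    - [0, 0, 0, 0, 0, 0]
    - [0, 0, 0, 0, 0, 0]
    - [0, 0, 0, 0, 0, 0]
    - [0, 0, 0, 0, 0, 0]
    - [0, 0, 0, 0, 0, 0]
    - [0, 0, 0, 0, 0, 0]
    - [0, 0, 0, 0, 0, 0]
  grip: 1
  squeeze: 50

```text
t: 10.65
tool_pos: [0.6001, 0.0556, 0.1426]
tool_rot: [-2.216, -2.222, 0.007]
contact_force: [-1.8, 0.3, 3.3]
opening: 0.0146
```

```bash
python3 - <<'E'
from h import *
d=ctrl.get_image('scene')
cv2.imwrite('pics/sz5.png',cv2.resize(d['color'][170:260,265:375],None,fx=7,fy=6.6,interpolation=cv2.INTER_CUBIC))
o=ctrl.get_obs();print(o['tool_pos'],o['contact_force'],o['opening'])
th=np.array([.1,.2,.3,.4,.45,.48,.5]); piv=np.array([.6,-.054]); a0=np.radians(100)-.181
P=lambda t:piv+.11*np.c_[np.cos(a0-t),np.sin(a0-t)]
print(P(th)-P(np.array([0.])))
E
```

```text
[0.6001 0.0556 0.1426] [-1.3087 -0.0742  3.6027] 0.01475698769307425
[[ 0.011  -0.0006]
 [ 0.0218 -0.0023]
 [ 0.0325 -0.0051]
 [ 0.0428 -0.009 ]
 [ 0.0478 -0.0113]
 [ 0.0507 -0.0128]
 [ 0.0526 -0.0138]]
```

View pics/sz5.png

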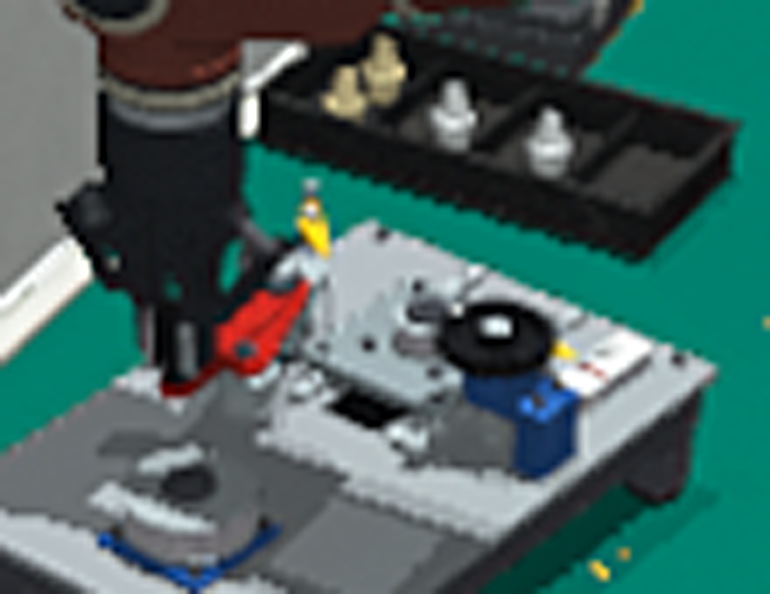

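>>> apply_moves:
  rows:
    - [0, 0.5, 0, 0, 0, 0.5]
    - [-0.06, 1.1, 0, 0, 0, 1.15]
    - [-0.14, 1.65, 0, 0, 0, 1.7]
    - [-0.23, 2.18, 0, 0, 0, 2.3]
    - [-0.36, 2.7, 0, 0, 0, 2.9]
    - [-0.51, 3.25, 0, 0, 0, 3.45]
    - [-0.7, 3.8, 0, 0, 0, 4]
    - [-0.9, 4.28, 0, 0, 0, 4.6]
    - [-1.13, 4.78, 0, 0, 0, 5.15]
    - [-1.13, 4.78, 0, 0, 0, 5.15]
    - [-1.13, 4.78, 0, 0, 0, 5.15]

```text
t: 11.8
tool_pos: [0.6464, 0.0448, 0.1425]
tool_rot: [-2.653, -1.672, 0.014]
contact_force: [-9.2, 1.6, 7.2]
opening: 0.0146
```

```bash
cat >> h.py <<'E'
def arm():
    o=ctrl.get_obs();p=o['tool_pos'];a0=np.radians(100)-.181
    v=p[:2]-np.array([.6,-.054]);print('t',o['t'],p,'r',np.hypot(*v),'theta by tool',a0-np.arctan2(v[1],v[0]),'F',o['contact_force'],'T',o['wrist_torque'],o['opening'],'rot',o['tool_rot'])
    d=ctrl.get_image('top');H,S,V=cv2.split(cv2.cvtColor(d['color'],cv2.COLOR_BGR2HSV))
    m=np.uint8(((H<8)|(H>172))&(S>190)&(V>80)); m[:190]=0;m[230:]=0;m[:,:300]=0;m[:,370:]=0
    pts=np.argwhere(m)[:,::-1]
    cs=max(cv2.findContours(m,0,2)[0],key=cv2.contourArea)
    P=np.array([onz(d,*q,.13)[:2] for q in cs[:,0]])
    print('red',len(pts),'minrect(world deg)',cv2.minAreaRect((P*1000).astype(np.float32)))
    return d
E
python3 - <<'E'
from h import *
d=arm()
cv2.imwrite('pics/tz6.png',cv2.resize(d['color'][180:295,255:405],None,fx=5,fy=5,interpolation=cv2.INTER_CUBIC))
d=ctrl.get_image('scene')
cv2.imwrite('pics/sz6.png',cv2.resize(d['color'][170:260,265:375],None,fx=7,fy=6.6,interpolation=cv2.INTER_CUBIC))
E
```

```text
t 11.8 [0.6464 0.0448 0.1425] r 0.10914047288139717 theta by tool 0.43268662916749556 F [-9.2345  1.5778  7.2427] T [0.0926 0.8817 0.2116] 0.014630898496120743 rot [-2.6531 -1.6722  0.0139]
red 106 minrect(world deg) ((610.4797973632812, -23.149555206298828), (38.077392578125, 35.12848663330078), 73.39262390136719)
```

View pics/tz6.png

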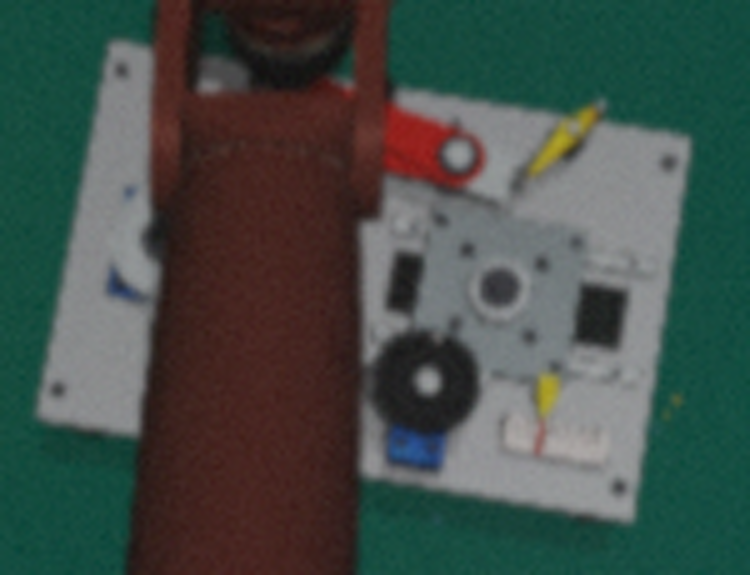

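View pics/sz6.png

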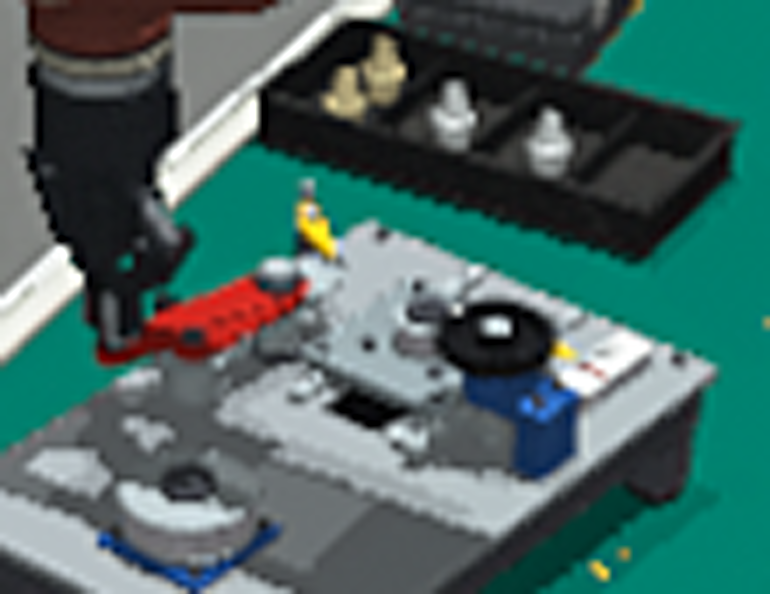

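>>> apply_moves:
  rows:
    - [0, 0.3, 0, 0, 0, 0.2]
    - [0, 0.5, 0, 0, 0, 0.4]
    - [0, 0.75, 0, 0, 0, 0.6]
    - [0, 0.75, 0, 0, 0, 0.6]
    - [0, 0.75, 0, 0, 0, 0.6]
    - [0, 0.75, 0, 0, 0, 0.6]

```text
t: 12.5
tool_pos: [0.6514, 0.0421, 0.1426]
tool_rot: [-2.693, -1.602, 0.02]
contact_force: [-8.8, 1.6, 6.8]
opening: 0.0148
```

```bash
python3 -c "
from h import *
arm()"
```

```text
t 12.5 [0.6514 0.0421 0.1426] r 0.1090282496758405 theta by tool 0.4844942471030331 F [-8.8178  1.6252  6.8342] T [0.1194 0.7836 0.1897] 0.014817665873218363 rot [-2.6929 -1.6023  0.0198]
red 100 minrect(world deg) ((609.8228759765625, -26.534229278564453), (36.471031188964844, 32.420379638671875), 74.78750610351562)
```

>>> apply_moves:
  rows:
    - [0, 0.15, 0, 0, 0, 0.05]
    - [0, 0.25, 0, 0, 0, 0.1]
    - [0, 0.25, 0, 0, 0, 0.1]
    - [0, 0.25, 0, 0, 0, 0.1]
    - [0, 0.25, 0, 0, 0, 0.1]
    - [0, 0.25, 0, 0, 0, 0.1]

```text
t: 13.15
tool_pos: [0.652, 0.0418, 0.1426]
tool_rot: [-2.697, -1.591, 0.025]
contact_force: [-8.9, 1.7, 6.4]
opening: 0.0148
```

```bash
python3 - <<'E'
from h import *
d=arm(); gap()
cv2.imwrite('pics/tz7.png',cv2.resize(d['color'][180:295,255:405],None,fx=5,fy=5,interpolation=cv2.INTER_CUBIC))
cv2.imwrite('pics/tp7.png',cv2.resize(d['color'][240:285,335:395],None,fx=12,fy=12,interpolation=cv2.INTER_CUBIC))
s=ctrl.get_image('scene')
cv2.imwrite('pics/sz7.png',cv2.resize(s['color'][190:240,265:325],None,fx=12,fy=12,interpolation=cv2.INTER_CUBIC))
# expected post bottom / arm end in scene zoom for several theta
a0=np.radians(100)-.181
for t in(.38,.42,.47,.5,.52):
    p=proj(s,[(.6+.11*np.cos(a0-t),-.054+.11*np.sin(a0-t),.132)])[0]; print(t,(p-[265,190])*12)
E
```

```text
t 13.15 [0.652  0.0418 0.1426] r 0.10897407092089942 theta by tool 0.4910394864160259 F [-8.9134  1.67    6.3899] T [0.1728 0.4755 0.1981] 0.01481331745442805 rot [-2.6965 -1.5905  0.0246]
red 101 minrect(world deg) ((609.1546630859375, -29.267658233642578), (39.53052520751953, 32.77525329589844), 72.83720397949219)
tip n 3 uy mean -0.122472276870608 ux -0.07236783972608571 -0.06877834054104208
mark n 14 uy mean -0.12260043800726855 ux -0.09375268349797859 -0.07479330704304028
    tip -0.072 -0.1219 1
    tip -0.068 -0.1227 2
    mark -0.092 -0.1233 4
    mark -0.088 -0.1229 2
    mark -0.084 -0.1226 2
    mark -0.08 -0.1218 3
    mark -0.076 -0.1221 3
0.38 [191.2099 398.6242]
0.42 [182.9746 392.2145]
0.47 [173.362 383.96 ]
0.5 [167.9664 378.8872]
0.52 [164.527  375.4584]
```

View pics/sz7.png

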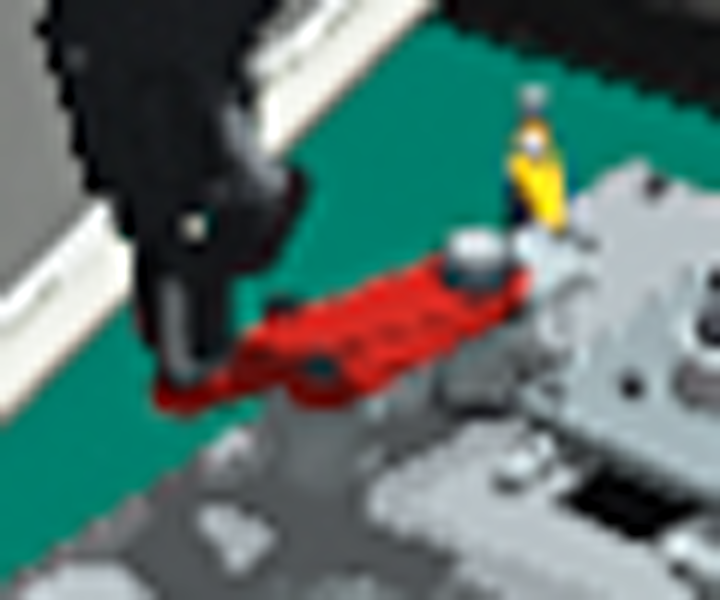

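View pics/tz7.png

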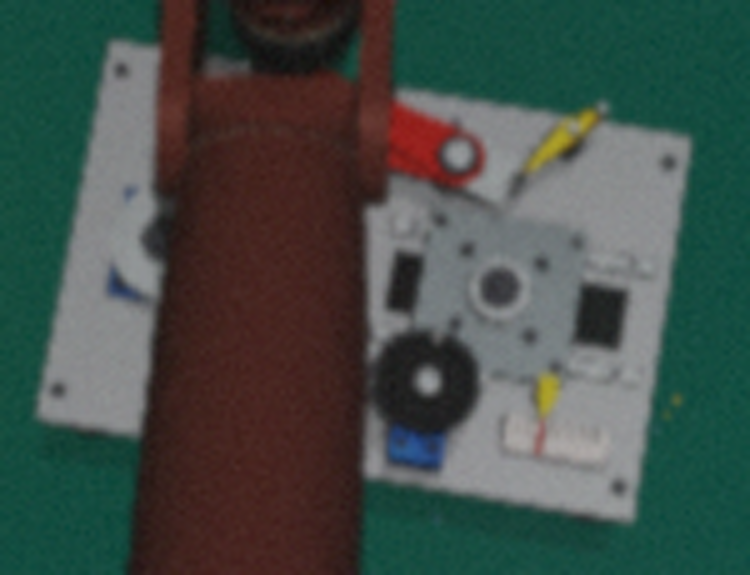

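View pics/tp7.png

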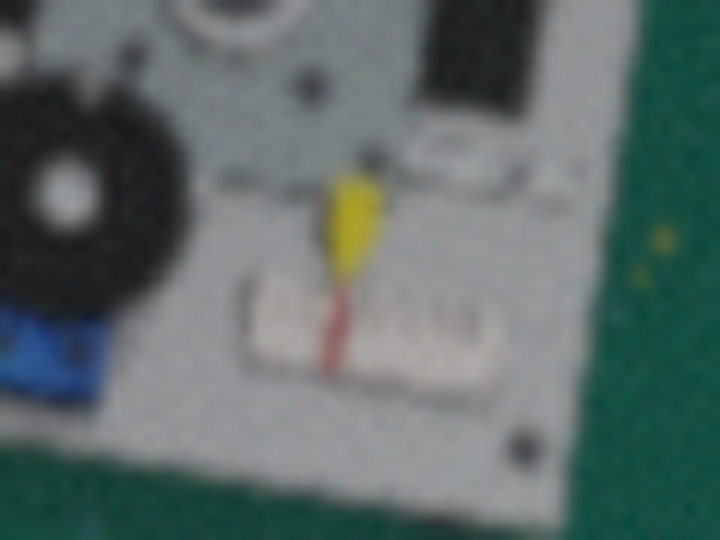

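```bash
python3 -c "
from h import *
arm();print(ctrl.finish_job())"
```

```text
t 13.3 [0.652  0.0418 0.1426] r 0.10897438780854152 theta by tool 0.4911051041196459 F [-9.1665  2.4292  6.1631] T [0.1568 0.5435 0.1587] 0.014859506777336336 rot [-2.6965 -1.5905  0.0246]
red 103 minrect(world deg) ((609.9785766601562, -28.155643463134766), (35.48985290527344, 35.988155364990234), 81.9730453491211)
the job is handed in; nothing more can be done
None
```

I turned the handwheel about 137° anticlockwise until the yellow pointer stood on the red line. Then I gripped the tensioner post, swung it back past the last click, and handed the job in at 13.3 s still holding it.

- **Pointer:** in the last top view it measured about 0.1 mm from the red line along the scale. I measured the same within about 0.1 mm before moving the arm.
- **Tensioner arm:** I put it at about 0.49 rad, worked out from the gripper's position and how far it had moved since gripping the post. That is past the 0.42 click and just short of the 0.52 stop. The force across the post was steady at about 9 N, with no jump from touching the stop.
- **Weaker checks:** the robot hid most of the red arm in the top view, so the camera could not give its angle. In the scene view the arm lay close to the rubber stop. My reading of the post's position there was only rough, nearer 0.42–0.47 rad than 0.49.
- **Bystanders:** the gripper never went near them. I did not check each one in a final picture.

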